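Unlock the fence of a citrus slicing guide and hold its index pin out

TASK

I want to re-set the fence of the citrus slicing guide. First flip the red cam lever right over, from leaning towards the white knife gate (locked) to leaning fully away from it (free); then pull the black round knob of the sprung index pin straight up as far as it goes, clear of its hole, and finish while still holding it up there. Do not slide the fence, and leave the jars and the shaker round the guide as they stand.

Things in the scene. Friction and masses are not known exactly. Their poses are not given: they have to be found in the camera images.
- guide: Slicing guide, fixed: wooden board 190 (x) by 300 (y) mm, top 22 mm up; origin under its centre at worktop height, z up. At its +y end the knife gate: white upright plates across the board at y = 117 and 131 mm, 82 mm high. Grey fence bar along x at y = -50 mm, 176 by 46 mm, top at 62 mm, with a white plate on its +y side, 68 mm high. Lever and knob stand on this bar.
- fence (a joint): Position of the fence bar along its rails (m), 0 at the start, positive towards the knife gate, range -0.06 to 0.06. The index pin keeps it in place (1 to 1.5 mm of play) until the pin is out of its hole; then about 6 N move it. It must stay within 6 mm of 0.
- cam_lever (a joint): Red cam lever (rad): 0 = locked, leaning 45 degrees towards the knife gate (guide +y); 0.79 = upright; 1.571 = free, leaning 45 degrees away (guide -y), at its stop. Starts at 0 to 0.12; flipped over means above 1.35. Turns about an axis along guide x, stays where it is left, takes 2 to 3 N at its tip, pushed or pinched.
- lever_tip (a point): Centre of the red ball (diameter 20 mm) at the end of the cam lever, 70 mm from the lever's pivot; below it a red sleeve of 15 mm diameter, 28 mm long, then a steel rod of 10 mm diameter. About 125 mm above the worktop when locked or free, 146 mm when upright.
- lever_pivot (a point): Pivot point of the cam lever, 76 mm above the worktop, on the fence bar's centre line, 75 mm along guide +x from the axis of the pull knob. Steel cheeks beside it reach 86 mm above the worktop.
- pull_knob: Black round knurled pull knob of the index pin, upright, diameter 32 mm, height 30 mm; origin at its centre, 91 mm above the worktop when the pin is seated (top 106 mm, underside 76 mm). Axes as the guide's. Below it is a brass collar of 26 mm diameter, up to 70 mm above the worktop, with a 19 mm neck up to 74 mm.
- plunger (a joint): How far the index pin is pulled up (m): 0 = seated, 0.020 = fully out at its stop. The pin's end stands 12 mm deep in its hole when seated. A spring pulls it down with 5 N at 0, rising to 13 N at 0.020. It counts as fully out above 0.016.
- cumin: Spice jar with a green lid, diameter 46 mm, height 106 mm, loose; origin at the centre of its underside. Bystander to the right of the guide (-y end).
- honey_jar: Glass honey jar with a dark lid, diameter 64 mm, height 99 mm, loose; origin at the centre of its underside. Bystander to the right of the guide.
- shaker: Small light shaker with a pale cap, diameter 31 mm, height 42 mm, loose; origin at the centre of its underside. Bystander to the left of the guide (+y end).
- jam_jar: Jam jar with a pale lid, diameter 68 mm, height 84 mm, loose; origin at the centre of its underside. Bystander to the left of the guide.

How it is judged:
By the outcome, as a careful person would: the job done as asked, in the order asked, and still so for the second after the job is handed in, while the arm keeps its last pose, push and grip.
It also fails if it takes over 43 s, if anything falls off the work surface, if the arm or the gripper's body presses on something with over 40 N, if the wrist force passes 120 N, or if a joint passes its speed limit or range.

ROBOT

A 6-joint arm with a two-finger parallel gripper is mounted at the origin on a cart in front of the work surface, level with it; the furniture and walls round the work are solid. World frame = base frame: x ahead of the robot, y to its left, z up, the work surface at z = 0. Lengths are in m, angles in degrees, forces in N, time in s.
With the tool pointing down it reaches from about 0.3 to 0.75 m from the base axis. Payload 8.5 kg.
Tool frame: the origin (TCP) lies midway between the tips of the shut fingers; the grasp point (between the pads) lies 19 mm behind it (env.tcp_to_grasp is the z of the grasp point in the tool frame, in m); z points along the fingers, y is the line along which they close (so a half turn about z gives the same grasp; the last joint's range is limited). The gripper opens to 85 mm and grips with 20 to 120 N. Pads are 22 mm wide; open, the fingers measure 114 mm over their backs; the gripper's body (76 mm by 85 mm) begins 54 mm behind the grasp point. The pads swing forward as they close: fully open they stand 13 mm farther back than shut.
Start: joints at [58.367, 21.807, 74.336, -0, 83.858, -12.336], TCP at [0.182, 0.519, 0.231] pointing down, gripper open.
Joint ranges: [-178.18, 178.18], [-50.72, 133.34], [12.68, 142.11], [-81.47, 261.47], [9.98, 163.14], [-165.26, 165.26]. Speed limits (degrees/s): [136.94, 136.94, 180, 180, 180, 180].

INTERFACE

Orientations are given as a 3x3 rotation matrix whose columns are the frame's x, y, z axes.
In Python, from rig import env, imaging, job, models gives the robot as it stands. The module is installed in compiled form; this text tells all that it offers.
- The arm moves only by the tool jog_arm, never from a script. Its argument "plan" is text: rows parted by semicolons, each of 7 numbers parted by spaces: the turn, a rotation vector about the tool's x, y, z in degrees, then the shift along the tool's x, y, z in cm, then the closure in counts, from 0 (fully open) to 255 (shut). In form: rx ry rz x y z claw; .... A call has 1 to 10 rows; each row shifts and turns the commanded pose from where the row before left it, along the tool's axes as they then stand; what a row does not reach is not made up. A row lasts 1/12 s, in which the tool goes at most 41.7 mm and 7.16 degrees, less where a joint would pass 70% of its speed; a pose out of reach is approached as far as the arm can. A call with a gripper value outside its range is refused whole. The fingers move at their own pace and stop on an object; "grip_force" is the grip in N (left out, the last holds). Time passes only in rows, so rows that do not move let the fingers close. It gives the time, the measured TCP pose, the force, the opening and the grip force at its end, in the units of the state.
- env.observe(): the state, without advancing time (a new reading comes with each control period).
- imaging.get_image(name): name is "scene" or "top" or "wrist"; returns a dict with "pixels" (480x640x3 uint8, red, green, blue), "depth" (480x640 float32, m along the optical axis (not along the pixel's ray), 0 where there is no reading), "fov_y" (degrees; the focal length in pixels is half the picture's height over the tangent of half this angle, whatever the lens; pixels are square), "cx", "cy" (the principal point, pixels), "world_from_camera" (4x4, takes a point from camera to world coordinates). Camera axes: x right, y down, z forward; pixel columns grow to the right and rows downward; lengths in m; the calibration is good to about 2 mm. A picture is of the moment at which its call begins.
- job.close_job(): hands the job in; it is judged then, once.
Trained networks look in the newest picture that a camera, given by its name, has taken for a name from the list of things; names that differ only in an ending like _2 or _b are one class to them, and where a whole thing is asked for, a point or a joint stands for the part that bears it (a point fixed in the world has none). Each returns a list of dicts, best first, with "confidence" (0 to 1); they miss things now and then, are a little off and sometimes report something else, mostly with a low value. They report only what shows in the picture. A call takes as long as a camera call.
- models.outline_of(camera, query): "region" (480x640 bool, what is visible of it) and "bbox" ([centre column, centre row, width, height] in pixels, round what is visible of it).
- models.tip_of(camera, query): "at" ([column, row] in pixels: a listed point, or the origin of a listed thing).
The state is a dict: "time_s": time; "q": joint angles; "qvel": joint speeds; "joint_efforts": joint torques, N m; "position": TCP position; "tool_rot": TCP orientation; "ft_force": force on the tool from outside, world axes, zero at the start; "wrist_torque": the same for the moment, N m; "grip_width": finger opening in m; "gripper_force": force on a finger pad.
Only numpy, scipy, OpenCV 4.12 (cv2) and the standard library are available. Lean on these libraries where they do the work, as an engineer would, in place of code of your own. Each camera call takes 0.05 s, during which the arm holds its last target. There are 200 camera calls.

## Working session

There is one attempt and no reset: what is moved stays moved. The work goes in short steps, Python scripts to look and compute and a tool call to move; the robot and the scene stay as the last step left them, time stands still between calls to the robot, and variables do not carry over. Pictures are saved under pics/ and viewed, at most 10 in all, crops included, and the job is handed in when it is done.

Besides the shell and the picture viewer there is one more tool, called after "Request:" as name(argument=value, ...) on one line, values as JSON. jog_arm: Moves the arm, as the interface text tells. Its arguments: {"type":"object","properties":{"plan":{"type":"string"},"grip_force":{"type":"number"}},"required":["plan"]}

```bash
mkdir -p pics
cat > h.py <<'E'
import numpy as np, cv2
from rig import env, imaging, job, models
def world(im,u,v,d):
    f=240/np.tan(np.radians(im["fov_y"])/2)
    p=np.array([(u-im["cx"])/f*d,(v-im["cy"])/f*d,d,1.])
    return (im["world_from_camera"]@p)[:3]
def cloud(im,mask):
    v,u=np.nonzero(mask&(im["depth"]>0)); d=im["depth"][v,u]
    f=240/np.tan(np.radians(im["fov_y"])/2)
    P=np.stack([(u-im["cx"])/f*d,(v-im["cy"])/f*d,d,np.ones_like(d)])
    return (im["world_from_camera"]@P)[:3].T
def save(im,name): cv2.imwrite("pics/"+name,im["pixels"][:,:,::-1])
E
python3 - <<'E'
from h import *
np.set_printoptions(precision=4,suppress=True)
s=env.observe(); print(s["time_s"],s["position"],s["tool_rot"],env.tcp_to_grasp,s["grip_width"])
ims=[]
for c in ["scene","top"]:
    im=imaging.get_image(c); ims.append(im["pixels"]); save(im,c+".png")
    print(c,im["world_from_camera"][:3,3],im["fov_y"])
    for q in ["lever_tip","lever_pivot","pull_knob","guide","cumin","honey_jar","shaker","jam_jar"]:
        t=models.tip_of(c,q)[:1]; o=models.outline_of(c,q)[:1]
        r=[q]
        if t: r+=[t[0]["confidence"],np.round(t[0]["at"])]
        if o:
            P=cloud(im,o[0]["region"]); r+=[o[0]["confidence"],np.median(P,0),P.min(0),P.max(0)]
        print(*r)
E
```

```text
0.0 [0.1816 0.5188 0.2307] [[-0.9438  0.3305 -0.0008]
 [ 0.3305  0.9438 -0.0012]
 [ 0.0003 -0.0014 -1.    ]] -0.0187 0.08567110385815112
scene [ 0.0518 -0.5044  0.6756] 56.318876838457186
lever_tip 0.77 [317. 214.] 0.71 [0.5524 0.1492 0.1111] [ 0.54    0.1111 -0.0015] [0.6744 0.3454 0.1374]
lever_pivot 0.56 [333. 241.] 0.98 [0.4985 0.1051 0.062 ] [ 0.4313  0.0681 -0.0023] [0.6589 0.3069 0.1374]
pull_knob 0.75 [314. 251.] 0.54 [0.4832 0.0949 0.0999] [0.471  0.0858 0.0792] [0.5034 0.1169 0.1082]
guide 0.63 [301. 270.] 0.57 [0.4885 0.1195 0.0273] [ 0.3818 -0.0089 -0.0021] [0.6611 0.3417 0.1374]
cumin 0.76 [370. 317.] 0.93 [ 0.5229 -0.0583  0.0713] [ 0.5109 -0.0712 -0.0021] [ 0.6086 -0.0128  0.1077]
honey_jar 0.97 [399. 288.] 0.69 [ 0.6207 -0.0386  0.0718] [ 0.6039 -0.0581 -0.0034] [0.7768 0.0768 0.1013]
shaker 0.54 [237. 240.] 0.69 [0.4266 0.3467 0.0341] [ 0.3957  0.272  -0.0021] [0.4476 0.3994 0.0806]
jam_jar 0.57 [263. 222.] 0.65 [0.5192 0.3633 0.0678] [ 0.4597  0.284  -0.0028] [0.634  0.5462 0.0866]
top [0.4139 0.1467 0.981 ] 53.96797254643613
lever_tip 0.59 [304. 231.] 0.54 [0.5554 0.1454 0.1117] [0.5408 0.1102 0.0241] [0.5778 0.1746 0.1412]
lever_pivot 0.67 [327. 232.]
pull_knob 0.82 [334. 264.] 0.65 [0.4882 0.1025 0.104 ] [0.4736 0.0868 0.0887] [0.5036 0.1172 0.1082]
guide 0.86 [307. 257.] 0.65 [0.5078 0.1606 0.0229] [ 0.3813 -0.007  -0.0049] [0.6418 0.3293 0.1412]
cumin 0.57 [404. 249.] 0.77 [ 0.5323 -0.0404  0.1029] [ 0.5132 -0.0949 -0.0042] [ 0.559  -0.0242  0.1092]
honey_jar 0.86 [ 0.6314 -0.0185  0.0959] [ 0.6059 -0.0549 -0.0043] [0.6862 0.008  0.1026]
shaker 0.7 [211. 293.] 0.78 [0.4352 0.346  0.0372] [ 0.4202  0.3345 -0.0038] [0.451  0.3706 0.0437]
jam_jar 0.72 [201. 248.] 0.95 [0.5288 0.3718 0.0821] [ 0.4986  0.3446 -0.0047] [0.5672 0.4093 0.0872]
```

View pics/top.png

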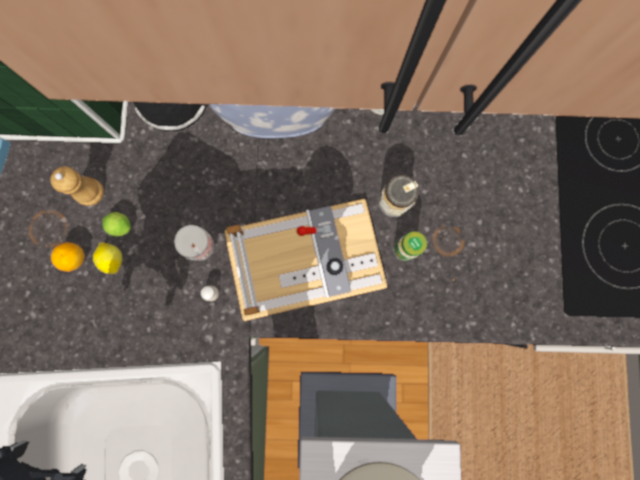

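View pics/scene.png

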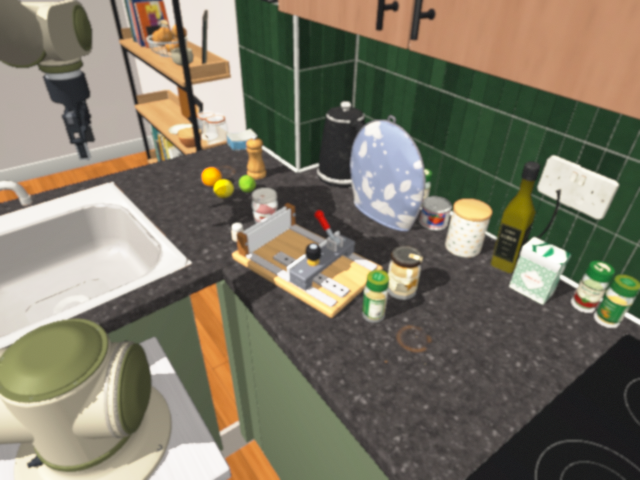

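Run:
```python
from h import *
np.set_printoptions(precision=4,suppress=True)
for c in ["scene","top"]:
    im=imaging.get_image(c); p=im["pixels"].astype(int)
    red=(p[...,0]>110)&(p[...,1]<70)&(p[...,2]<80)
    P=cloud(im,red); P=P[(P[:,2]>.07)&(abs(P[:,0]-.55)<.06)&(abs(P[:,1]-.14)<.08)]
    T=P[P[:,2]>.112]; 
    A=np.c_[2*T,np.ones(len(T))]; s=np.linalg.lstsq(A,(T**2).sum(1),rcond=None)[0]
    print(c,len(P),P.min(0),P.max(0),"sphere",s[:3],np.sqrt(s[3]+s[:3]@s[:3]))
    P=cloud(im,np.ones((480,640),bool))
    K=P[(abs(P[:,2]-.106)<.004)&(np.hypot(P[:,0]-.488,P[:,1]-.1025)<.022)]
    print("knob top",(K.max(0)+K.min(0))/2,cv2.minEnclosingCircle(K[:,:2].astype(np.float32)))
    G=P[(abs(P[:,2]-.082)<.002)&(P[:,1]>.2)&(P[:,1]<.34)&(P[:,0]<.68)]
    print("gate",cv2.minAreaRect(G[:,:2].astype(np.float32)))
    F=P[(abs(P[:,2]-.068)<.0025)&(abs(P[:,0]-.5)<.15)&(abs(P[:,1]-.14)<.06)]
    print("plate",cv2.minAreaRect(F[:,:2].astype(np.float32)))
    B=P[(abs(P[:,2]-.022)<.003)&(abs(P[:,0]-.51)<.17)&(abs(P[:,1]-.16)<.2)]
    print("board",cv2.minAreaRect(B[:,:2].astype(np.float32)))
```

```text
scene 143 [0.5392 0.1382 0.1006] [0.5606 0.1724 0.1378] sphere [0.5508 0.1595 0.1237] 0.012016906391434592
knob top [0.4883 0.1021 0.1049] ((0.4878627359867096, 0.10182632505893707), 0.014866933226585388)
gate ((0.47885212302207947, 0.27913007140159607), (0.17367005348205566, 0.026258811354637146), 13.830345153808594)
plate ((0.5204904675483704, 0.11933976411819458), (0.17680449783802032, 0.041619326919317245), 15.139911651611328)
board ((0.5089911222457886, 0.15708939731121063), (0.1909216046333313, 0.43246525526046753), 14.828911781311035)
top 125 [0.542  0.1413 0.1069] [0.5593 0.1744 0.1383] sphere [0.5529 0.1655 0.119 ] 0.016870588029371317
knob top [0.4884 0.1031 0.1053] ((0.4886513948440552, 0.10205093771219254), 0.01581995189189911)
gate ((0.48047930002212524, 0.27899643778800964), (0.17161600291728973, 0.024732694029808044), 14.730472564697266)
plate ((0.5208839178085327, 0.11969400942325592), (0.1735636591911316, 0.03728363662958145), 14.304360389709473)
board ((0.5110816955566406, 0.15776720643043518), (0.1887325495481491, 0.4290692210197449), 14.391483306884766)
```

The top view shows the red ball at about (304,231), the black knob at (335,267), the gate at the left end and the jars outside the board. The scene view agrees: the lever leans towards the gate. The guide is yawed about 14.5°, the knob is at (0.488, 0.102) and the pivot at about (0.561, 0.121).

First I turn the tool so its y lies along guide y, with the fingers shut.

Request:
jog_arm(plan="0 0 -6.8 0 0 0 255; 0 0 -6.8 0 0 0 255; 0 0 -6.8 0 0 0 255; 0 0 -6.8 0 0 0 255; 0 0 -6.8 0 0 0 255; 0 0 0 -2 -3 0 255; 0 0 0 -2 -3 0 255; 0 0 0 -2 -3 0 255; 0 0 0 -2 -3 0 255; 0 0 0 -2 -3 0 255", grip_force=40)

```text
time_s: 2.63
position: [0.3175, 0.3981, 0.2314]
tool_rot: [[-0.967, -0.254, 0.0], [-0.254, 0.967, 0.0], [-0.0, 0.0, -1.0]]
ft_force: [0.3, 0.6, 0.2]
grip_width: 0.0003
gripper_force: 0.0
```

Request:
jog_arm(plan="0 0 0 -2 -3 0 255; 0 0 0 -2 -3 0 255; 0 0 0 -2 -3 0 255; 0 0 0 -2 -3 0 255; 0 0 0 -2 -3 0 255; 0 0 0 -2 -3 0 255; 0 0 0 -2 -3 0 255; 0 0 0 -2 -3 0 255; 0 0 0 0 0 0 255; 0 0 0 0 0 0 255")

```text
time_s: 3.47
position: [0.5332, 0.2066, 0.2308]
tool_rot: [[-0.968, -0.251, -0.001], [-0.251, 0.968, -0.0], [0.001, 0.0, -1.0]]
ft_force: [-0.2, 0.7, 1.0]
grip_width: -0.0001
gripper_force: 0.0
```

```bash
cat > g.py <<'E'
from h import *
np.set_printoptions(precision=4,suppress=True)
th=np.radians(14.5); X=np.array([np.cos(th),np.sin(th),0]); Y=np.array([-X[1],X[0],0])
K=np.array([.4883,.102,.091]); PV=np.array([.561,.121,.076])
def st():
    s=env.observe(); p=s["position"]
    print(s["time_s"],p,"rel pivot",(p-PV)@X,(p-PV)@Y,"rel knob",(p-K)@X,(p-K)@Y,"F",s["ft_force"],s["grip_width"],s["gripper_force"]); print(s["tool_rot"], "yaw err",np.degrees(np.arctan2(s["tool_rot"][:,1]@X,s["tool_rot"][:,1]@Y)))
def reds(c):
    im=imaging.get_image(c); p=im["pixels"].astype(int)
    P=cloud(im,(p[...,0]>110)&(p[...,1]<70)&(p[...,2]<80)); P=P[(P[:,2]>.07)&(np.linalg.norm(P-PV,axis=1)<.1)]
    print(c,"red rel pivot y",np.percentile((P-PV)@Y,[0,50,100]),"x",np.percentile((P-PV)@X,[0,50,100]),"z",P[:,2].min(),P[:,2].max()); return im
E
python3 - <<'E'
from g import *
st(); save(reds("wrist"),"w1.png")
E
```

```text
3.4667 [0.5332 0.2066 0.2308] rel pivot -0.005525947618422277 0.08983028570217928 rel knob 0.06961560591410058 0.09002246457460543 F [-0.2187  0.7197  1.0002] -8.926521461067421e-05 0.0
[[-0.9679 -0.2512 -0.0007]
 [-0.2512  0.9679 -0.    ]
 [ 0.0007  0.0002 -1.    ]] yaw err -0.047311326319042196
wrist red rel pivot y [0.0212 0.0438 0.057 ] x [-0.0096 -0.0028  0.0095] z 0.10535986928012575 0.1384387869926782
```

View pics/w1.png

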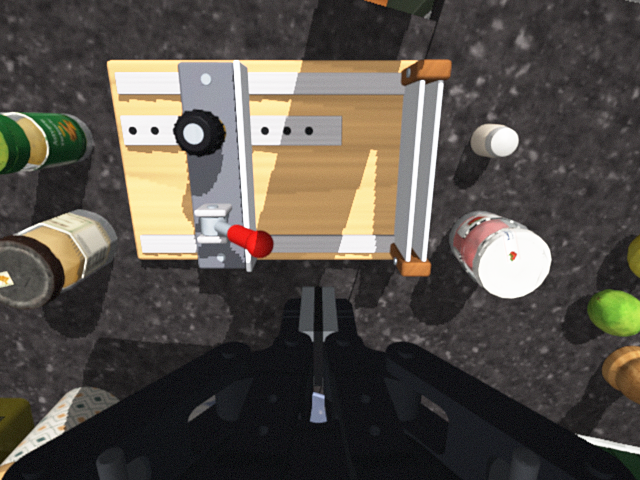

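The wrist picture shows the red ball at (258,243), leaning towards the gate and well clear of the shut fingers at (318,310). The knob is at (198,132). I descend behind the ball and push.

Request:
jog_arm(plan="0 0 0 -0.3 0 3 255; 0 0 0 0 0 3 255; 0 0 0 0 0 3 255; 0 0 0 0 0 2.8 255; 0 0 0 0 -0.5 0 255; 0 0 0 0 -0.5 0 255; 0 0 0 0 -1 0 255; 0 0 0 0 -1 0 255; 0 0 0 0 0 0 255")

```text
time_s: 4.27
position: [0.5432, 0.1827, 0.1189]
tool_rot: [[-0.967, -0.254, 0.005], [-0.254, 0.967, 0.009], [-0.008, 0.008, -1.0]]
ft_force: [-12.5, 20.7, 24.0]
grip_width: 0.0
gripper_force: 12.0
```

Request:
jog_arm(plan="0 0 0 0 -0.7 0 255; 0 0 0 0 -0.7 0 255; 0 0 0 0 -0.7 0 255; 0 0 0 0 -0.7 0 255; 0 0 0 0 -0.7 0 255; 0 0 0 0 0 0 255")

```text
time_s: 4.77
position: [0.5525, 0.1441, 0.1141]
tool_rot: [[-0.968, -0.252, 0.002], [-0.252, 0.968, -0.0], [-0.002, -0.001, -1.0]]
ft_force: [-0.3, -0.2, 3.0]
grip_width: -0.0003
gripper_force: 1.2
```

Run:
```python
from g import *
st(); reds("top"); reds("scene"); reds("wrist")
```

```text
4.7667 [0.5525 0.1441 0.1141] rel pivot -0.0024736938916102846 0.02451147687642725 rel knob 0.07266785964091257 0.024703655748853397 F [-0.2561 -0.1568  3.0379] -0.00027038350277903733 1.1823339075635886
[[-0.9676 -0.2524  0.0017]
 [-0.2524  0.9676 -0.0004]
 [-0.0015 -0.0009 -1.    ]] yaw err -0.11860151682395563Traceback (most recent call last):
  File "<stdin>", line 2, in <module>
  File "g.py", line 11, in reds
    print(c,"red rel pivot y",np.percentile((P-PV)@Y,[0,50,100]),"x",np.percentile((P-PV)@X,[0,50,100]),"z",P[:,2].min(),P[:,2].max()); return im
                              ~~~~~~~~~~~~~^^^^^^^^^^^^^^^^^^^^^
    return _quantile_unchecked(
        a, q, axis, out, overwrite_input, method, keepdims, weights)
    return _ureduce(a,
                    func=_quantile_ureduce_func,
    ...<5 lines>...
                    overwrite_input=overwrite_input,
                    method=method)
    r = func(a, **kwargs)
    result = _quantile(arr,
                       quantiles=q,
    ...<2 lines>...
                       out=out,
                       weights=wgt)
    slices_having_nans = np.isnan(arr[-1, ...])
                                  ~~~^^^^^^^^^
IndexError: index -1 is out of bounds for axis 0 with size 0
```

Run:
```python
from g import *
a=imaging.get_image("scene")["pixels"]; b=imaging.get_image("wrist")["pixels"]
a=cv2.resize(a[140:330,200:440],(480,380)); b=cv2.resize(b,(507,380))[:,:320]
cv2.imwrite("pics/c2.png",np.hstack([a,b])[:,:,::-1])
```

```text
(no output)
```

View pics/c2.png

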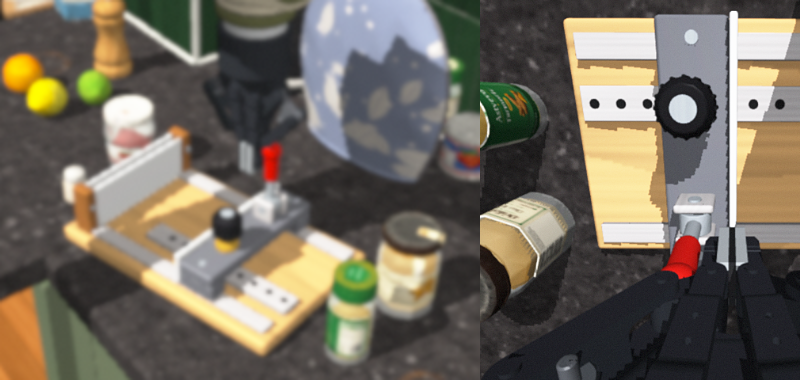

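The lever is now about upright (scene half (270,165), wrist half (682,255)) with the fingers behind it, and the fence looks unmoved. I keep pushing.

Request:
jog_arm(plan="0 0 0 0 -0.5 0 255; 0 0 0 0 -0.5 0 255; 0 0 0 0 -0.5 0 255; 0 0 0 0 -0.5 0 255; 0 0 0 0 -0.5 0 255; 0 0 0 0 0 0 255")

```text
time_s: 5.42
position: [0.5578, 0.1206, 0.1128]
tool_rot: [[-0.967, -0.253, -0.001], [-0.253, 0.967, -0.0], [0.001, 0.0, -1.0]]
ft_force: [0.6, -0.1, -0.8]
grip_width: 0.0002
gripper_force: 0.1
```

Run:
```python
from g import *
st(); reds("scene"); save(reds("wrist"),"w3.png")
```

```text
5.4167 [0.5578 0.1206 0.1128] rel pivot -0.0031561156633439125 0.0004182312142716817 rel knob 0.07198543786917895 0.0006104100866978278 F [ 0.641  -0.0887 -0.8277] 0.0001570382603939305 0.12160459533333778
[[-0.9675 -0.253  -0.0014]
 [-0.253   0.9675 -0.0002]
 [ 0.0014  0.0001 -1.    ]] yaw err -0.1548883924266249
scene red rel pivot y [-0.0396 -0.0265 -0.0115] x [-0.0106 -0.0042  0.0057] z 0.10641122868683028 0.15108293975198983
wrist red rel pivot y [-0.0364 -0.0208 -0.0094] x [-0.017  -0.0069  0.0013] z 0.10838537612468646 0.16249012429265708
```

View pics/w3.png

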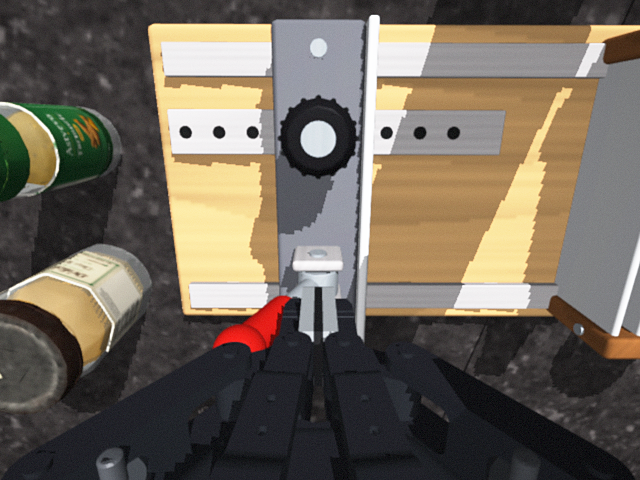

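The ball now shows at (240,335), past upright at roughly 1.2 rad. I push on in small steps until the stop is felt.

Request:
jog_arm(plan="0 0 0 0 -0.4 0 255; 0 0 0 0 -0.4 0 255; 0 0 0 0 -0.4 0 255; 0 0 0 0 -0.2 0 255; 0 0 0 0 0 0 255")

```text
time_s: 5.93
position: [0.5617, 0.1075, 0.1134]
tool_rot: [[-0.967, -0.253, 0.0], [-0.253, 0.967, -0.0], [-0.0, -0.0, -1.0]]
ft_force: [-0.1, 1.1, -0.1]
grip_width: -0.0001
gripper_force: 0.5
```

Run:
```python
from g import *
st(); reds("scene")
```

```text
5.9333 [0.5617 0.1075 0.1134] rel pivot -0.0027397889904141803 -0.013253553638503222 rel knob 0.07240176454210868 -0.013061374766077076 F [-0.0911  1.1146 -0.0781] -0.00013045210183974893 0.46258221846073866
[[-0.9674 -0.2533  0.0001]
 [-0.2533  0.9674 -0.0002]
 [-0.     -0.0002 -1.    ]] yaw err -0.17569507553657576
scene red rel pivot y [-0.0529 -0.0398 -0.0195] x [-0.0106 -0.0051  0.0074] z 0.1053289273725665 0.14133629627849265
```

Request:
jog_arm(plan="0 0 0 0 -0.3 0 255; 0 0 0 0 -0.2 0 255; 0 0 0 0 0 0 255")

```text
time_s: 6.23
position: [0.5629, 0.1029, 0.1134]
tool_rot: [[-0.967, -0.254, 0.0], [-0.254, 0.967, -0.0], [-0.0, -0.0, -1.0]]
ft_force: [-0.8, 2.9, 0.3]
grip_width: 0.0007
gripper_force: 0.9
```

Run:
```python
from g import *
st(); reds("scene")
```

```text
6.2333 [0.5629 0.1029 0.1134] rel pivot -0.0026944174270774313 -0.018011771115630543 rel knob 0.07244713610544543 -0.017819592243204396 F [-0.8217  2.8644  0.3413] 0.0006533372351363782 0.8698845503204211
[[-0.9673 -0.2536  0.0001]
 [-0.2536  0.9673 -0.    ]
 [-0.0001 -0.0001 -1.    ]] yaw err -0.1891965405187266
scene red rel pivot y [-0.0569 -0.044  -0.0235] x [-0.0104 -0.0049  0.0067] z 0.10325273816685054 0.13789081124636837
```

Request:
jog_arm(plan="0 0 0 0 -0.2 0 255; 0 0 0 0 -0.1 0 255; 0 0 0 0 0 0 255")

```text
time_s: 6.53
position: [0.5636, 0.1001, 0.1133]
tool_rot: [[-0.967, -0.254, 0.0], [-0.254, 0.967, -0.0], [-0.0, -0.0, -1.0]]
ft_force: [-0.4, 1.7, 1.2]
grip_width: 0.0
gripper_force: 1.0
```

Request:
jog_arm(plan="0 0 0 0 1 0 255; 0 0 0 0 1 0 255; 0 0 0 0 0 -3 255; 0 0 0 0 0 -3 255; 0 0 0 0 0 -3 255; 0 0 0 2.4 0 0 255; 0 0 0 2.4 0 0 100; 0 0 0 2.4 0 0 0; 0 0 0 0 0 0 0; 0 0 0 0 0 0 0")

```text
time_s: 7.37
position: [0.4882, 0.1019, 0.2038]
tool_rot: [[-0.967, -0.254, 0.001], [-0.254, 0.967, -0.0], [-0.001, -0.0, -1.0]]
ft_force: [0.6, 0.1, 0.2]
grip_width: 0.0479
gripper_force: 0.0
```

Run:
```python
from g import *
st(); reds("scene"); im=reds("wrist"); save(im,"w4.png")
reg=models.outline_of("wrist","pull_knob"); print(reg[0]["confidence"])
P=cloud(im,reg[0]["region"]); P=P[abs(P[:,2]-.105)<.004]
c,r=cv2.minEnclosingCircle(P[:,:2].astype(np.float32)); c=np.array([*c,.091]); print("knob",c,r,P[:,2].max(),"tcp-knob",(env.observe()["position"]-c)@X,(env.observe()["position"]-c)@Y)
```

```text
7.3667 [0.4882 0.1019 0.2038] rel pivot -0.07527727231840067 -0.0002844623080057106 rel knob -0.0001357187858778135 -9.22834355795648e-05 F [0.5798 0.1262 0.1863] 0.047941437734464624 0.0
[[-0.9672 -0.2541  0.0008]
 [-0.2541  0.9672 -0.0003]
 [-0.0007 -0.0005 -1.    ]] yaw err -0.22186919986290296
scene red rel pivot y [-0.0592 -0.0458 -0.0217] x [-0.0108 -0.0049  0.0068] z 0.09753501258820418 0.13518201265637741
wrist red rel pivot y [-0.0481 -0.0348 -0.0182] x [-0.0088 -0.0037  0.0077] z 0.10002756748648939 0.13552701116690805
0.8
knob [0.4878 0.1033 0.091 ] 0.01553314458578825 0.10754424553921049 tcp-knob 0.0012858446947205113 -0.001959981618263284
```

View pics/w4.png

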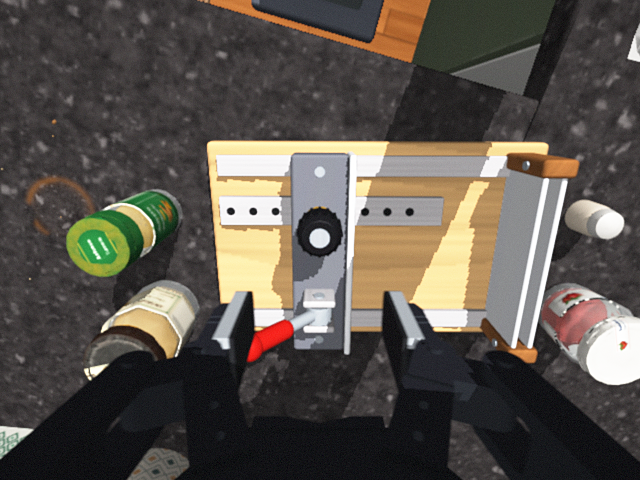

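The lever leans fully away (ball at about (250,348), top at z 0.135), and the knob at (320,232) is between the open jaws. I descend on the knob and grip.

Request:
jog_arm(plan="0 0 0 0.1 0.1 3 0; 0 0 0 0 0 3 0; 0 0 0 0 0 3 0; 0 0 0 0 0 2 0; 0 0 0 0 0 1.2 0; 0 0 0 0 0 0.7 0; 0 0 0 0 0 0 0; 0 0 0 0 0 0 0")

```text
time_s: 8.18
position: [0.4882, 0.1022, 0.0745]
tool_rot: [[-0.967, -0.254, 0.0], [-0.254, 0.967, -0.0], [-0.0, -0.0, -1.0]]
ft_force: [0.2, 0.6, 0.8]
grip_width: 0.0858
gripper_force: 0.0
```

Request:
jog_arm(plan="0 0 0 0 0 0 160; 0 0 0 0 0 0 255; 0 0 0 0 0 0 255; 0 0 0 0 0 0 255; 0 0 0 0 0 0 255; 0 0 0 0 0 0 255; 0 0 0 0 0 0 255; 0 0 0 0 0 0 255; 0 0 0 0 0 0 255", grip_force=70)

```text
time_s: 8.93
position: [0.4877, 0.1025, 0.0751]
tool_rot: [[-0.967, -0.254, 0.001], [-0.254, 0.967, 0.001], [-0.001, 0.0, -1.0]]
ft_force: [-2.0, 2.5, 6.5]
grip_width: 0.03
gripper_force: 68.8
```

Request:
jog_arm(plan="0 0 0 0 0 -0.3 255; 0 0 0 0 0 -0.3 255; 0 0 0 0 0 -0.3 255; 0 0 0 0 0 -0.3 255; 0 0 0 0 0 -0.3 255; 0 0 0 0 0 -0.3 255; 0 0 0 0 0 -0.1 255; 0 0 0 0 0 0 255; 0 0 0 0 0 0 255")

```text
time_s: 9.68
position: [0.4875, 0.1023, 0.0929]
tool_rot: [[-0.967, -0.254, -0.001], [-0.254, 0.967, 0.001], [0.0, 0.001, -1.0]]
ft_force: [3.9, 4.3, -13.3]
grip_width: 0.0297
gripper_force: 70.0
```

Run:
```python
from g import *
st(); reds("scene"); im=imaging.get_image("scene"); w=imaging.get_image("wrist")
a=cv2.resize(im["pixels"][180:330,210:410],(507,380)); b=cv2.resize(w["pixels"],(507,380))[:,110:400]
cv2.imwrite("pics/c5.png",np.hstack([a,b])[:,:,::-1])
```

```text
9.6833 [0.4875 0.1023 0.0929] rel pivot -0.07584086975160498 0.00027927700859758383 rel knob -0.0006993162190821156 0.00047145588102372936 F [  3.9191   4.2786 -13.3341] 0.02966811580820696 69.97110351920128
[[-0.9673 -0.2536 -0.0006]
 [-0.2536  0.9673  0.0006]
 [ 0.0004  0.0007 -1.    ]] yaw err -0.19255295779140236
scene red rel pivot y [-0.0594 -0.0461 -0.0216] x [-0.0107 -0.005   0.0055] z 0.09839007142034029 0.13560483024947212
```

View pics/c5.png

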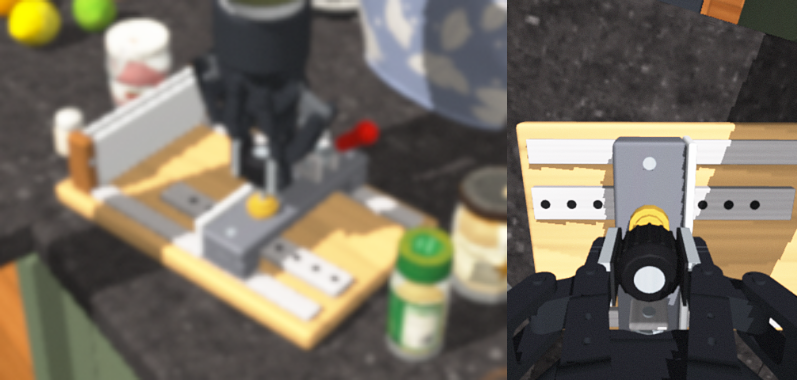

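The picture shows the knob held and raised, with the brass collar exposed at (262,205), and the lever leaning fully away. I lift the last millimetres to the stop.

Request:
jog_arm(plan="0 0 0 0 0 -0.1 255; 0 0 0 0 0 -0.1 255; 0 0 0 0 0 -0.1 255; 0 0 0 0 0 0 255; 0 0 0 0 0 0 255; 0 0 0 0 0 0 255", grip_force=80)

```text
time_s: 10.33
position: [0.4874, 0.1023, 0.0954]
tool_rot: [[-0.967, -0.254, -0.001], [-0.254, 0.967, 0.001], [0.001, 0.001, -1.0]]
ft_force: [5.8, 3.8, -16.8]
grip_width: 0.0293
gripper_force: 82.1
```

Run:
```python
from g import *
st()
for c in ["scene","wrist"]:
    im=imaging.get_image(c); P=cloud(im,np.ones((480,640),bool))
    L=(P-K); x,y,z=L@X,L@Y,P[:,2]
    F=(abs(z-.068)<.002)&(x<-.02)&(x>-.1)&(abs(y-.02)<.025); print(c,"plate y",np.percentile(y[F],[5,50,95]),F.sum())
    o=models.outline_of(c,"pull_knob")
    if o: print("knob",o[0]["confidence"],np.percentile(cloud(im,o[0]["region"])[:,2],[5,50,95,99]))
```

```text
10.3333 [0.4874 0.1023 0.0954] rel pivot -0.07594440157617158 0.00032997829680872373 rel knob -0.0008028480436487283 0.0005221571692348694 F [  5.812    3.768  -16.7738] 0.029256049268219477 82.06497637555003
[[-0.9673 -0.2536 -0.0013]
 [-0.2536  0.9673  0.0007]
 [ 0.0011  0.001  -1.    ]] yaw err -0.19239516619721167
scene plate y [0.0226 0.0257 0.0277] 23
knob 0.52 [0.1023 0.1201 0.1265 0.1272]
wrist plate y [0.0249 0.0269 0.0291] 618
knob 0.67 [0.1041 0.1244 0.1262 0.1266]
```

```bash
python3 -c "
from h import *
print(job.close_job())"
```

```text
the job is handed in; nothing more can be done
None
```

I flipped the cam lever fully over to free, then pulled the index-pin knob up about 20 mm to its stop; it was still held there at hand-in (about 10 s in), with the fence within about 1 mm of its start and the jars and shaker not touched.

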